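# Roll a steel tube up to the batten and chock it

### The arm

A 7-joint arm with a two-finger parallel gripper is mounted at the origin on the work surface. World frame = base frame: x ahead of the robot, y to its left, z up, the work surface at z = 0. Lengths are in m, angles in rad, forces in N, time in s.
With the tool pointing down it reaches from about 0.425 to 0.95 m from the base axis. Payload 4.7 kg.
Tool frame: the origin (TCP) lies midway between the tips of the shut fingers; the grasp point (between the pads) lies arm.pinch_z behind it (arm.pinch_z is the distance from the TCP to the grasp point, in m); z points along the fingers, y is the line along which they close (so a half turn about z gives the same grasp; the last joint's range is limited). The gripper opens to 87 mm and grips with 3 to 60 N. Pads are 19 mm wide; open, the fingers measure 117 mm over their backs; the gripper's body (75 mm by 190 mm) begins 51 mm behind the grasp point.
Start: joints at [-1.266, 0.469, -0.049, 1.532, 0.024, 1.141, -0.082], TCP at [0.221, 0.638, 0.201] pointing down, gripper open.
Joint ranges: [-2.59, 2.59], [-0.33, 1.99], [-1.39, 1.29], [0.1, 2.45], [-1.04, 4.18], [0.21, 1.99], [-2.66, 2.66]. Speed limits (rad/s): [2.57, 2.57, 3.14, 3.14, 3.14, 3.14, 3.14].

### API

Orientations are given as a unit quaternion [x, y, z, w].
In Python, from cell import arm, imaging gives the robot as it stands.
- The arm moves only by the shell command python3 -m creep 'ROWS' [FORCE]. ROWS is JSON, a list that holds one entry, the list of rows, each a list of 7 numbers: the shift along the tool's x, y, z in mm, then the turn, a rotation vector about the tool's x, y, z in degrees, then the opening, from 0 (shut) to 1 (fully open). A call has 1 to 12 rows; each row shifts and turns the commanded pose from where the row before left it, along the tool's axes as they then stand; what a row does not reach is not made up. A row lasts 1/10 s, in which the tool goes at most 50 mm and 8.59 degrees, less where a joint would pass 70% of its speed; a pose out of reach is approached as far as the arm can. A call with a gripper value outside its range is refused whole. The fingers move at their own pace and stop on an object; FORCE is the grip in N (left out, the last holds). Time passes only in rows, so rows that do not move let the fingers close. It gives the time, the measured TCP pose, the force, the opening and the grip force at its end, in the units of the state.
- arm.read_state(): the state, without advancing time (a new reading comes with each control period).
- imaging.snapshot(name): name is "scene" or "side" or "wrist"; returns the picture (420x560x3 uint8, red, green, blue); there is no depth.
- imaging.camera_info(name): a dict with "mtx" (3x3 intrinsics, pixels), "origin" and "attitude" of the camera in the world; the wrist camera has in their place "mount" (4x4, takes a point from camera to tool coordinates, whose origin is the TCP and whose axes are the flange's). Camera axes: x right, y down, z forward; pixel columns grow to the right and rows downward; lengths in m; the calibration is good to about 2 mm. A picture is of the moment at which its call begins: read the wrist's pose just before it. camera_info takes no time and is no camera call.
- arm.finish_job(): hands the job in; it is judged then, once.
Trained networks look in the newest picture that a camera, given by its name, has taken for a name from the list of things; names that differ only in an ending like _2 or _b are one class to them, and where a whole thing is asked for, a point or a joint stands for the part that bears it (a point fixed in the world has none). Each returns a list of dicts, best first, with "confidence" (0 to 1); they miss things now and then, are a little off and sometimes report something else, mostly with a low value. They report only what shows in the picture. A call takes as long as a camera call. They do not tell look-alikes from the thing itself.
- imaging.find_in(camera, query): "extent" ([left, top, width, height] in pixels, round what is visible of it).
- imaging.outline_of(camera, query): "mask" (420x560 bool, what is visible of it) and "extent" ([left, top, width, height] in pixels, round what is visible of it).
- imaging.spot_point(camera, query): "centre" ([column, row] in pixels: a listed point, or the origin of a listed thing).
The state is a dict: "time": time; "q": joint angles; "qd": joint speeds; "joint_torque": joint torques, N m; "ee_pos": TCP position; "eef_rot": TCP orientation; "contact_force": force on the tool from outside, world axes, zero at the start; "moment": the same for the moment, N m; "width": finger opening in m; "grip_force": force on a finger pad.
Only numpy, scipy, OpenCV 4.12 (cv2) and the standard library are available. Lean on these libraries where they do the work, as an engineer would, in place of code of your own. Each camera call takes 0.05 s, during which the arm holds its last target. There are 200 camera calls.

### The job

Roll the loose steel tube along the plywood board, by pushing its side, until it meets the low batten, and press it lightly but definitely home against the batten for a moment, without letting it ride up or shoving hard. Then set the small wooden chock down behind the tube, sloping face towards it, and slide it up snug so that the tube cannot roll away; let go and leave everything at rest, the other things on the bench untouched.

Things in the scene. Friction and masses are not known exactly. Their poses are not given: they have to be found in the camera images.
- board: Fixed plywood board lying on the bench, 300 mm (its x) by 560 mm (its y), 18 mm thick. Origin at the centre of its underside, z up. The tube is to be rolled towards the board's +y, where a dark batten lies across it.
- board_top (a point): Centre of the board's top, axes as the board's. The batten is fixed, rigid, parallel to x: 240 mm long (centred on x = 0), 30 mm wide in y, 15 mm high. Its place differs each time and is not measured: its near face lies anywhere from y = +95 to +155 mm here; find it by feel or sight. A tube resting on its upper edge has its axis 23 mm short of that face.
- tube_center (a point): Centre of the loose smooth steel tube: 50 mm diameter, 170 mm long, about 0.45 kg, friction about 0.35. Its long axis is the point's x axis, within 12 degrees of the board's x; y and z turn as it rolls. Centre 25 mm above the board's top. Rolls freely, coasts when pushed fast, climbs the batten if shoved hard; 3 to 8 N seats it, over 20 N is too much.
- chock_center (a point): Centre (15 mm above its underside) of the loose wooden chock, 0.12 kg, 40 mm wide (x), 45 mm long (y), 30 mm high. The +y side slopes at 60 degrees, from y = +22.5 mm at the base to +5 mm at the top; other sides upright. It stands on the board on the tube's -y side, slope roughly to the tube. Square and touching, its centre is 37 mm from the tube's axis.
- bottle: Bystander: amber glass bottle, 60 mm diameter, 160 mm tall, on the board beyond the batten. Origin at the centre of its underside.
- tin: Bystander: tin, 90 mm diameter, 110 mm tall, on the bench off the board's +y end. Origin at the centre of its underside.
- hammer: Bystander: hammer lying on the bench off the board's -y end, its handle along its x axis. Origin at its underside.
There are look-alikes about, which are no part of the job. Leave any red or yellow look-alike of the part that bears tube_center alone.

How it is judged:
By the outcome, as a careful person would: the job done as asked, in the order asked, and still so for the second after the job is handed in, with the robot touching nothing.
It also fails if it takes over 67 s, if anything falls off the work surface, if the arm or the gripper's body presses on something with over 40 N, if the wrist force passes 120 N, or if a joint passes its speed limit or range.

## Working session

There is one attempt and no reset: what is moved stays moved. The work goes in short steps, Python scripts to look and compute and a shell command to move; the robot and the scene stay as the last step left them, time stands still between calls to the robot, and variables do not carry over. Pictures are saved under pics/ and viewed, at most 10 in all, crops included, and the job is handed in when it is done.

```bash
mkdir -p pics; cat > h.py <<'E'
import numpy as np, cv2
from cell import arm, imaging
from scipy.spatial.transform import Rotation as R
def campose(n,st=None):
    c=imaging.camera_info(n); K=np.array(c["mtx"])
    if "mount" in c:
        st=st or arm.read_state(); M=np.array(c["mount"]); T=np.eye(4)
        T[:3,:3]=R.from_quat(st["eef_rot"]).as_matrix(); T[:3,3]=st["ee_pos"]; T=T@M
        return K,T[:3,3],T[:3,:3]
    a=np.array(c["attitude"]); 
    return K,np.array(c["origin"]),(a if a.shape==(3,3) else R.from_quat(a).as_matrix())
def onplane(n,px,z,st=None):
    K,o,A=campose(n,st); d=A@np.linalg.solve(K,[px[0],px[1],1]); return o+d*(z-o[2])/d[2]
def proj(n,p,st=None):
    K,o,A=campose(n,st); c=K@(A.T@(np.array(p)-o)); return c[:2]/c[2]
def save(n,f):
    im=imaging.snapshot(n); cv2.imwrite(f"pics/{f}.png",im[:,:,::-1]); return im
E
python3 - <<'E'
from h import *
st=arm.read_state(); print(st["time"],st["ee_pos"],st["eef_rot"],st["width"],arm.pinch_z)
print(imaging.camera_info("scene"))
ims=[]
for n in("scene","side"):
    ims.append(save(n,n+"0"))
    for q,z in(("board_top",.018),("tube_center",.043),("chock_center",.033),("bottle",.018),("tin",0),("hammer",0)):
        for r in imaging.spot_point(n,q)[:3]: print(n,q,np.round(r["centre"]),round(r["confidence"],2),np.round(onplane(n,r["centre"],z),3))
print(arm.read_state()["time"])
E
```

```text
0.0 [0.22091704 0.63715033 0.20020498] [ 1.66075696e-01  9.86112529e-01 -9.64566725e-04 -1.13791327e-04] 0.08709511196108588 0.0187
{'mtx': array([[515.36381686,   0.        , 279.3429678 ],
       [  0.        , 515.36381686, 215.38068828],
       [  0.        ,   0.        ,   1.        ]]), 'origin': array([ 1.48372569, -0.29239578,  1.29492433]), 'attitude': array([ 0.76672985,  0.54905936, -0.19821832, -0.26714911])}
scene board_top [286. 234.] 0.68 [0.582 0.018 0.018]
scene tube_center [140. 193.] 0.83 [ 0.287 -0.382  0.043]
scene tube_center [308. 312.] 0.78 [ 0.866 -0.018  0.043]
scene tube_center [229. 326.] 0.68 [ 0.838 -0.232  0.043]
scene chock_center [285. 234.] 0.7 [0.591 0.011 0.033]
scene chock_center [217. 234.] 0.67 [ 0.522 -0.186  0.033]
scene bottle [359. 208.] 0.73 [0.561 0.272 0.018]
scene tin [396. 196.] 0.79 [0.537 0.418 0.   ]
scene tin [280. 233.] 0.47 [ 0.56   0.005 -0.   ]
scene tin [214. 236.] 0.23 [ 0.502 -0.193  0.   ]
scene hammer [135. 270.] 0.97 [ 0.548 -0.447  0.   ]
side board_top [268. 222.] 0.78 [0.581 0.016 0.018]
side tube_center [362. 283.] 0.97 [0.334 0.248 0.043]
side tube_center [204. 165.] 0.75 [ 0.824 -0.236  0.043]
side tube_center [179. 207.] 0.63 [ 0.847 -0.001  0.043]
side chock_center [292. 182.] 0.72 [ 0.519 -0.177  0.033]
side bottle [264. 290.] 0.6 [0.568 0.271 0.018]
side tin [274. 356.] 0.73 [0.531 0.434 0.   ]
side hammer [292. 146.] 0.89 [ 0.531 -0.468  0.   ]
0.7
```

View pics/scene0.png

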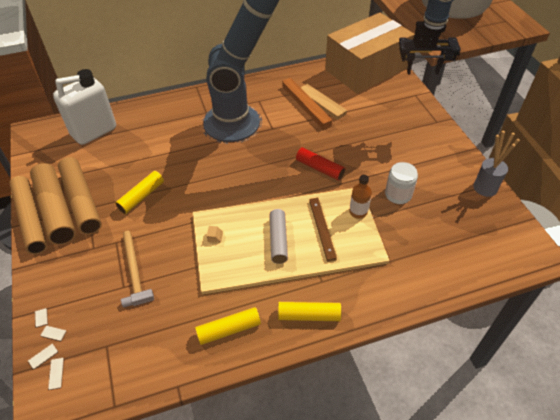

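View pics/side0.png

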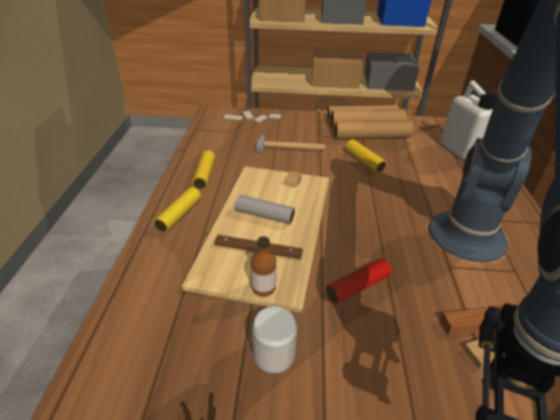

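The scene shows the steel tube at about (278,235), the chock at (214,234), the batten at (322,228) and the bottle at (360,198). The red and yellow tubes are look-alikes and lie off the board. Next I measure the board, batten and tube geometry.

```bash
python3 - <<'E'
from h import *
hsv={}
for n in("scene","side"):
    im=cv2.imread(f"pics/{n}0.png"); h=cv2.cvtColor(im,cv2.COLOR_BGR2HSV)
    imaging.snapshot(n)
    b=imaging.outline_of(n,"board")
    if b:
        m=b[0]["mask"].astype(np.uint8); m=cv2.morphologyEx(m,cv2.MORPH_CLOSE,np.ones((9,9)))
        c=max(cv2.findContours(m,0,1)[0],key=cv2.contourArea)
        W=np.array([onplane(n,p[0],.018)[:2] for p in c],np.float32)
        print(n,"board",b[0]["confidence"],cv2.minAreaRect(W))
    roi=np.zeros(im.shape[:2],np.uint8)
    x,y,w,hh=(225,185,120,90) if n=="scene" else (205,190,105,75); roi[y:y+hh,x:x+w]=1
    gray=((h[...,1]<60)&(roi>0)).astype(np.uint8)
    dark=((h[...,2]<110)&(h[...,1]>=60)&(roi>0)).astype(np.uint8)
    for nm,m,z in(("tube",gray,.043),("batten",dark,.033)):
        k,l,s,ce=cv2.connectedComponentsWithStats(m); i=1+np.argmax(s[1:,4]); 
        ys,xs=np.nonzero(l==i); W=np.array([onplane(n,p,z)[:2] for p in zip(xs,ys)],np.float32)
        print(n,nm,s[i],cv2.minAreaRect(W))
    for r in imaging.outline_of(n,"chock_center")[:2]:
        ys,xs=np.nonzero(r["mask"]); W=np.array([onplane(n,p,.033)[:2] for p in zip(xs,ys)],np.float32)
        print(n,"chock",r["confidence"],r["extent"],cv2.minAreaRect(W))
E
```

```text
scene board 0.98 ((0.5898007154464722, 0.018770277500152588), (0.5581255555152893, 0.30993902683258057), 82.15913391113281)
scene tube [271 209  16  48 636] ((0.581725537776947, -0.007937554270029068), (0.04373279958963394, 0.1778925210237503), 74.07231903076172)
scene batten [272 255  15   9 102] ((0.6715938448905945, -0.03475280851125717), (0.04133864492177963, 0.028312476351857185), 71.01079559326172)
scene chock 0.72 [206.4, 225.9, 18.7, 19.2] ((0.5199446678161621, -0.19193583726882935), (0.0469546802341938, 0.0611145906150341), 70.95881652832031)
side board 0.56 ((0.5849019289016724, 0.020803183317184448), (0.5820432305335999, 0.30706995725631714), 81.95011138916016)
side tube [236 196  57  27 832] ((0.5996880531311035, -0.01809101179242134), (0.06773071736097336, 0.18268996477127075), 74.05058288574219)
side batten [215 236  87  29 839] ((0.5979510545730591, 0.1496707797050476), (0.23266148567199707, 0.10293537378311157), 3.4481351375579834)
side chock 0.55 [285.9, 175.7, 17.7, 10.8] ((0.518288791179657, -0.2006322145462036), (0.046820152550935745, 0.08363903313875198), 1.7130266427993774)
```

```bash
python3 -m creep '[[[0,0,-18,0,0,7.9,1],[0,0,-18,0,0,7.9,1],[0,0,-18,0,0,7.9,1],[0,0,-18,0,0,7.9,1],[0,0,-18,0,0,7.9,1],[0,0,-18,0,0,7.9,1],[0,0,-18,0,0,7.9,1],[0,0,-18,0,0,7.9,1],[0,0,-18,0,0,7.9,1],[0,0,-18,0,0,7.9,1]]]' && python3 -m creep '[[[-36,24,0,0,0,0,1],[-36,24,0,0,0,0,1],[-36,24,0,0,0,0,1],[-36,24,0,0,0,0,1],[-36,24,0,0,0,0,1],[-36,24,0,0,0,0,1],[-36,24,0,0,0,0,1],[-36,24,0,0,0,0,1],[-36,24,0,0,0,0,1]]]' && python3 -m creep '[[[-36,24,0,0,0,0,1],[-36,24,0,0,0,0,1],[-36,24,0,0,0,0,1],[-36,24,0,0,0,0,1],[-36,24,0,0,0,0,1],[-36,24,0,0,0,0,1],[-36,24,0,0,0,0,1],[-36,24,0,0,0,0,1],[-20,12,0,0,0,0,1],[0,0,0,0,0,0,1]]]'
python3 - <<'E'
from h import *
st=arm.read_state(); print(st["time"],st["ee_pos"],R.from_quat(st["eef_rot"]).as_matrix().round(3),st["q"])
print(campose("wrist")[1:]); save("wrist","w1")
for q,z in(("board_top",.018),("tube_center",.043),("chock_center",.033)):
    for r in imaging.spot_point("wrist",q)[:3]: print(q,np.round(r["centre"]),round(r["confidence"],2),np.round(onplane("wrist",r["centre"],z,st),3))
E
```

```text
time: 2.0
ee_pos: [0.221, 0.6377, 0.3821]
eef_rot: [0.757, 0.653, 0.0, -0.0]
contact_force: [0.6, -0.4, -0.9]
width: 0.0871
grip_force: 0.0
time: 2.9
ee_pos: [0.3896, 0.2847, 0.3815]
eef_rot: [0.755, 0.655, 0.0, -0.0]
contact_force: [0.4, -0.3, -0.4]
width: 0.0872
grip_force: 0.0
time: 3.9
ee_pos: [0.5478, -0.0517, 0.3813]
eef_rot: [0.758, 0.652, -0.001, 0.001]
contact_force: [-0.7, -0.8, 0.1]
width: 0.0877
grip_force: 0.0
3.9 [ 0.54784566 -0.05168379  0.38134871] [[ 0.149  0.989  0.   ]
 [ 0.989 -0.149 -0.002]
 [-0.002  0.001 -1.   ]] [-0.65736641  0.17885378  0.8090791   1.59325766 -0.12830155  1.42462689
  0.01313511]
(array([0.55863955, 0.0239475 , 0.56429836]), array([[ 0.98884357, -0.14329268, -0.0406892 ],
       [-0.14895406, -0.94929794, -0.27685033],
       [ 0.00104445,  0.27982249, -0.96005119]]))
board_top [291. 121.] 0.71 [0.587 0.021 0.018]
tube_center [425. 237.] 0.96 [ 0.808 -0.225  0.043]
tube_center [295. 143.] 0.94 [ 0.587 -0.017  0.043]
tube_center [447. 113.] 0.76 [ 0.846 -0.006  0.043]
chock_center [271. 238.] 0.85 [ 0.519 -0.189  0.033]
```

View pics/w1.png

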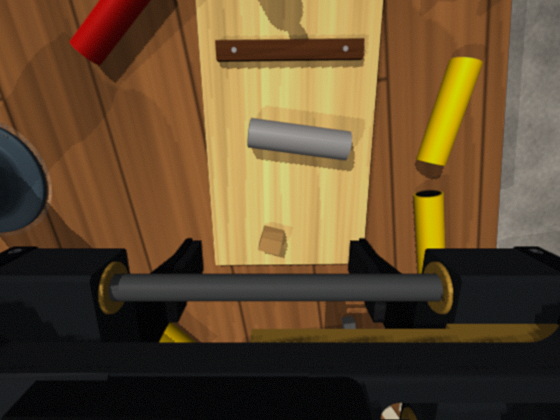

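The wrist view shows the tube at (300,139), the batten's near edge along row 60 from (217,61) to (363,60), and the chock at (273,240), slightly turned. I'll convert these to board coordinates.

```bash
python3 - <<'E'
from h import *
st=arm.read_state(); im=cv2.imread("pics/w1.png"); h=cv2.cvtColor(im,cv2.COLOR_BGR2HSV)
P=lambda p,z: onplane("wrist",p,z,st)[:2]
def seg(x,y,w,hh,f,z):
    roi=np.zeros(im.shape[:2],bool); roi[y:y+hh,x:x+w]=1
    k,l,s,c=cv2.connectedComponentsWithStats((f&roi).astype(np.uint8)); i=1+np.argmax(s[1:,4])
    ys,xs=np.nonzero(l==i); print(s[i]); return xs,ys,np.array([P(p,z) for p in zip(xs,ys)],np.float32)
xs,ys,W=seg(240,110,120,55,h[...,1]<60,.043); print("tube",cv2.minAreaRect(W))
xs,ys,W=seg(210,35,160,32,(h[...,2]<120)&(h[...,1]>60),.018)
print("batten near edge")
a=[]
for x in range(225,360,10):
    if (xs==x).any(): a.append(P((x,ys[xs==x].max()+.5),.018))
a=np.array(a); d=np.polyfit(a[:,0],a[:,1],1); print(d,np.degrees(np.arctan(d[0])),"y at .587",np.polyval(d,.587))
imaging.snapshot("wrist"); r=imaging.outline_of("wrist","chock_center")[0]
cv2.imwrite("pics/ch.png",cv2.resize(im[215:270,240:310],None,fx=8,fy=8,interpolation=cv2.INTER_CUBIC)); print(r["extent"])
E
```

```text
[ 248  119  104   41 2927]
tube ((0.594951868057251, -0.003993168473243713), (0.04771661013364792, 0.1778883934020996), 74.47635650634766)
[ 215   35  149   32 3313]Traceback (most recent call last):
  File "<stdin>", line 9, in <module>
  File "<stdin>", line 7, in seg
  File "<stdin>", line 3, in <lambda>
  File "h.py", line 13, in onplane
    K,o,A=campose(n,st); d=A@np.linalg.solve(K,[px[0],px[1],1]); return o+d*(z-o[2])/d[2]
          ~~~~~~~^^^^^^
  File "h.py", line 5, in campose
    c=imaging.camera_info(n); K=np.array(c["mtx"])
ValueError: time passes only in moves, steps and waits
```

```bash
python3 - <<'E'
from h import *
st=arm.read_state(); im=cv2.imread("pics/w1.png"); h=cv2.cvtColor(im,cv2.COLOR_BGR2HSV)
K,o,A=campose("wrist",st)
def P(p,z): d=A@np.linalg.solve(K,[p[0],p[1],1]); return (o+d*(z-o[2])/d[2])[:2]
m=(h[...,2]<130)
a=[]
for x in range(225,356,10):
    c=np.nonzero(m[35:70,x])[0]+35; a.append(P((x,c.max()+.5),.018))
a=np.array(a); d=np.polyfit(a[:,0],a[:,1],1); print("batten",a[0],a[-1],np.degrees(np.arctan(d[0])),"y at .592",np.polyval(d,.592), np.abs(np.polyval(d,a[:,0])-a[:,1]).max())
imaging.snapshot("wrist"); r=imaging.outline_of("wrist","chock_center")[0]
cv2.imwrite("pics/ch.png",cv2.resize(im[215:270,240:310],None,fx=8,fy=8,interpolation=cv2.INTER_CUBIC)); print(r["extent"])
for q,px in (("BL",(215,265)),("BR",(363,263)),("L",(200,20)),("R",(381,20))): print(q,P(px,.018))
E
```

```text
batten [0.48621427 0.13060208] [0.70318458 0.10168845] -7.013359317044148 y at .592 0.1221095230838098 0.006743011248632427Traceback (most recent call last):
  File "<stdin>", line 10, in <module>
IndexError: list index out of range
```

```bash
python3 - <<'E'
import cv2
im=cv2.imread("pics/w1.png")
cv2.imwrite("pics/ch.png",cv2.resize(im[215:270,240:310],None,fx=8,fy=8,interpolation=cv2.INTER_CUBIC))
E
```

```text
(no output)
```

View pics/ch.png

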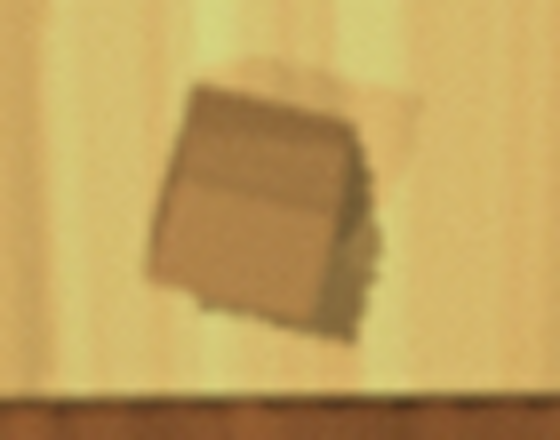

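```bash
python3 - <<'E'
from h import *
st=arm.read_state(); K,o,A=campose("wrist",st)
def P(p,z): d=A@np.linalg.solve(K,[240+p[0]/8,215+p[1]/8,1]); return (o+d*(z-o[2])/d[2])[:2]
a,b=P((195,88),.018),P((352,122),.018); c,d=P((180,180),.048),P((335,212),.048); e,f=P((150,272),.048),P((318,318),.048)
for u,v in((a,b),(c,d),(e,f)): print(u,v,np.linalg.norm(v-u),np.degrees(np.arctan2(*(v-u)[::-1])))
t=np.radians(-22); Y=np.array([-np.sin(t),np.cos(t)])
print("len top",np.linalg.norm((e+f-c-d)/2))
for u,v,k in((a,b,22.5),(c,d,5),(e,f,-22.5)): print((u+v)/2-Y*k/1000)
E
python3 -m creep '[[[-10,38,10,0,0,0,1],[0,0,45,0,0,0,1],[0,0,45,0,0,0,1],[0,0,45,0,0,0,1],[0,0,45,0,0,0,1],[0,0,45,0,0,0,1],[0,0,45,0,0,0,1],[0,0,35,0,0,0,1],[0,0,20,0,0,0,1],[0,0,15,0,0,0,1],[0,0,0,0,0,0,1]]]'
```

```text
[ 0.50957579 -0.16019049] [ 0.54633188 -0.17424368] 0.039351005313626494 -20.923675793572986
[ 0.50536768 -0.17175196] [ 0.54008061 -0.18471656] 0.03705493701433865 -20.47967296565533
[ 0.49486563 -0.19375485] [ 0.53250282 -0.21096853] 0.041386814379343904 -24.577374478876255
len top 0.02576534225622638
[ 0.51952519 -0.18807873]
[ 0.52085111 -0.18287018]
[ 0.52211287 -0.18150005]
time: 5.3
ee_pos: [0.5827, -0.0613, 0.0297]
eef_rot: [0.755, 0.656, -0.001, -0.001]
contact_force: [-0.2, 0.5, 0.4]
width: 0.0871
grip_force: 0.0
```

```bash
python3 -m creep '[[[4,0,0,0,0,0,1],[4,0,0,0,0,0,1],[4,0,0,0,0,0,1],[4,0,0,0,0,0,1],[4,0,0,0,0,0,1],[4,0,0,0,0,0,1],[4,0,0,0,0,0,1],[4,0,0,0,0,0,1],[4,0,0,0,0,0,1],[4,0,0,0,0,0,1],[4,0,0,0,0,0,1],[4,0,0,0,0,0,1]]]' && python3 -m creep '[[[4,0,0,0,0,0,1],[4,0,0,0,0,0,1],[4,0,0,0,0,0,1],[4,0,0,0,0,0,1],[4,0,0,0,0,0,1],[4,0,0,0,0,0,1],[4,0,0,0,0,0,1],[4,0,0,0,0,0,1],[4,0,0,0,0,0,1],[4,0,0,0,0,0,1],[4,0,0,0,0,0,1]]]'; python3 - <<'E'
from h import *
save("wrist","w2"); save("side","s2")
a=cv2.imread("pics/w2.png");b=cv2.imread("pics/s2.png"); cv2.imwrite("pics/c2.png",np.hstack([a[:,80:480],cv2.resize(b[140:350,160:360],(400,420))]))
E
```

```text
time: 6.5
ee_pos: [0.5906, -0.0147, 0.0312]
eef_rot: [0.755, 0.655, -0.0, -0.0]
contact_force: [0.3, 0.0, -0.1]
width: 0.0874
grip_force: 0.3
time: 7.6
ee_pos: [0.5968, 0.0289, 0.0312]
eef_rot: [0.755, 0.655, -0.0, -0.0]
contact_force: [0.8, -0.7, 0.9]
width: 0.0871
grip_force: 0.3
```

View pics/c2.png

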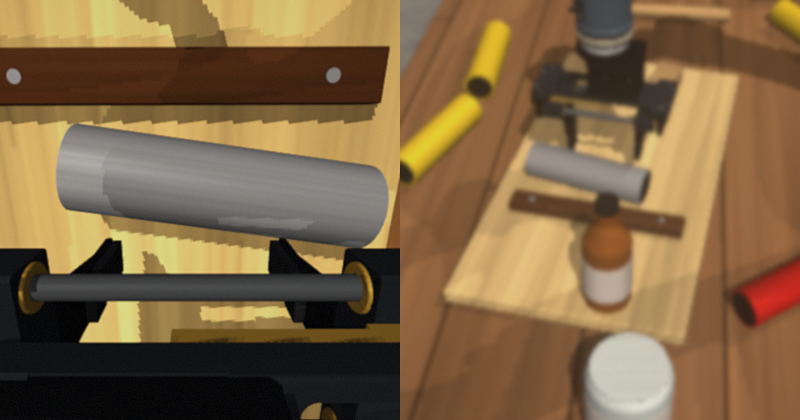

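The tube is ahead of the fingers and still skewed, with its left end nearer the batten. I'll continue slower, watching the force.

```bash
python3 -m creep '[[[3,0,0,0,0,0,1],[3,0,0,0,0,0,1],[3,0,0,0,0,0,1],[3,0,0,0,0,0,1],[3,0,0,0,0,0,1],[3,0,0,0,0,0,1],[2,0,0,0,0,0,1],[2,0,0,0,0,0,1]]]'; python3 -m creep '[[[2,0,0,0,0,0,1],[2,0,0,0,0,0,1],[2,0,0,0,0,0,1]]]';  python3 - <<'E'
from h import *
save("wrist","w3")
E
```

```text
time: 8.5
ee_pos: [0.6011, 0.0491, 0.032]
eef_rot: [0.756, 0.655, 0.001, 0.001]
contact_force: [0.9, -4.5, 5.5]
width: 0.0871
grip_force: 2.9
time: 8.8
ee_pos: [0.6024, 0.0549, 0.0323]
eef_rot: [0.756, 0.655, 0.001, 0.002]
contact_force: [-0.0, -4.9, 5.7]
width: 0.087
grip_force: 3.3
```

View pics/w3.png

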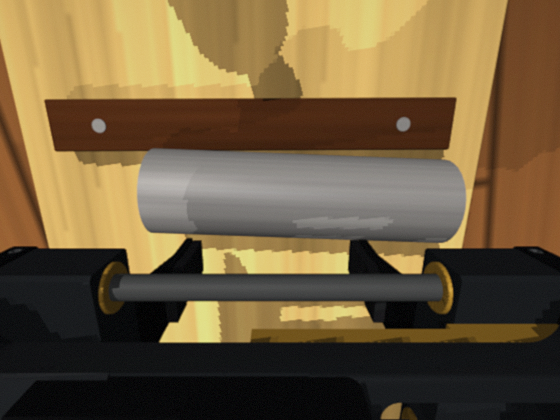

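```bash
python3 -m creep '[[[1,0,0,0,0,0,1],[1,0,0,0,0,0,1],[0,0,0,0,0,0,1]]]'; python3 -m creep '[[[1,0,0,0,0,0,1],[0,0,0,0,0,0,1]]]'
```

```text
time: 9.15
ee_pos: [0.6027, 0.057, 0.0324]
eef_rot: [0.756, 0.655, 0.001, 0.002]
contact_force: [1.1, -3.3, 6.2]
width: 0.0868
grip_force: 3.2
time: 9.35
ee_pos: [0.6029, 0.0577, 0.0324]
eef_rot: [0.756, 0.655, 0.001, 0.002]
contact_force: [1.3, -4.3, 6.7]
width: 0.0869
grip_force: 3.4
```

```bash
python3 -m creep '[[[1,0,0,0,0,0,1],[0,0,0,0,0,0,1]]]'; python3 -m creep '[[[1,0,0,0,0,0,1],[0,0,0,0,0,0,1]]]'; python3 - <<'E'
from h import *
save("wrist","w4"); save("side","s4")
a=cv2.imread("pics/w4.png");b=cv2.imread("pics/s4.png"); cv2.imwrite("pics/c4.png",np.hstack([a[60:340,100:500],cv2.resize(b[170:270,190:333],(400,280))]))
E
```

```text
time: 9.55
ee_pos: [0.6029, 0.0581, 0.0324]
eef_rot: [0.756, 0.655, 0.001, 0.002]
contact_force: [1.0, -5.5, 7.0]
width: 0.0871
grip_force: 3.8
time: 9.75
ee_pos: [0.603, 0.0584, 0.0324]
eef_rot: [0.756, 0.655, 0.0, 0.002]
contact_force: [1.0, -6.0, 7.6]
width: 0.087
grip_force: 4.4
```

View pics/c4.png

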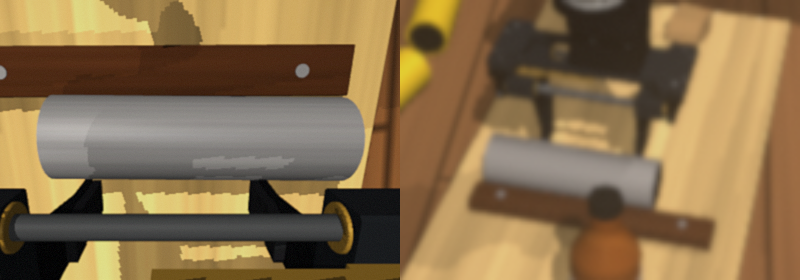

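Seated and square, pressing at about 6 N. I'll hold briefly, then back off.

```bash
python3 -m creep '[[[0,0,0,0,0,0,1],[0,0,0,0,0,0,1],[0,0,0,0,0,0,1],[0,0,0,0,0,0,1],[0,0,0,0,0,0,1],[-1,0,0,0,0,0,1],[-1,0,0,0,0,0,1],[-2,0,0,0,0,0,1],[-3,0,0,0,0,0,1],[-5,0,0,0,0,0,1],[-10,0,0,0,0,0,1],[-15,0,0,0,0,0,1]]]'; python3 -m creep '[[[-15,0,0,0,0,0,1],[0,0,0,0,0,0,1]]]'; python3 - <<'E'
from h import *
st=arm.read_state(); K,o,A=campose("wrist",st); im=save("wrist","w5")
def P(p,z): d=A@np.linalg.solve(K,[p[0],p[1],1]); return (o+d*(z-o[2])/d[2])[:2]
h=cv2.cvtColor(im,cv2.COLOR_RGB2HSV); m=((h[...,1]<60)&(h[...,2]>80)).astype(np.uint8); m[240:]=0
k,l,s,c=cv2.connectedComponentsWithStats(m); i=1+np.argmax(s[1:,4]); print(s[i])
ys,xs=np.nonzero(l==i); W=np.array([P(p,.043) for p in zip(xs[::5],ys[::5])],np.float32); print(cv2.minAreaRect(W),st["ee_pos"],st["contact_force"])
E
```

```text
time: 11.05
ee_pos: [0.5956, 0.0251, 0.0307]
eef_rot: [0.755, 0.656, -0.0, -0.001]
contact_force: [-0.1, 1.0, -0.2]
width: 0.0871
grip_force: 0.0
time: 11.25
ee_pos: [0.5934, 0.0056, 0.0315]
eef_rot: [0.757, 0.653, -0.001, 0.001]
contact_force: [-0.3, -1.1, 0.9]
width: 0.0872
grip_force: 0.0
[  124    51   367    84 25694]
((0.6232209205627441, 0.09222434461116791), (0.04202578589320183, 0.19760650396347046), 81.23002624511719) [0.59341088 0.00563566 0.03152131] [-0.2930185  -1.06110224  0.87192105]
```

```bash
python3 -m creep '[[[0,0,-40,0,0,0,1],[-10,0,-45,0,0,0,1],[-40,-10,-35,0,0,0,1],[-45,-10,0,0,0,0,1],[-45,-10,0,0,0,0,1],[-45,-10,0,0,0,0,1],[-45,-5,0,0,0,0,1],[-17,0,0,0,0,7,1],[0,0,0,0,0,6.5,1],[0,0,0,0,0,0,1]]]'; python3 - <<'E'
from h import *
st=arm.read_state(); K,o,A=campose("wrist",st); im=save("wrist","w6")
M=R.from_quat(st["eef_rot"]).as_matrix(); print(M.round(3).tolist())
for r in imaging.spot_point("wrist","chock_center")[:2]:
    p=r["centre"]; d=A@np.linalg.solve(K,[p[0],p[1],1]); w=o+d*(.033-o[2])/d[2]; print(p,r["confidence"],w, "tool",M.T@(w-st["ee_pos"]))
E
```

```text
time: 12.3
ee_pos: [0.5157, -0.2258, 0.1485]
eef_rot: [0.827, 0.562, -0.0, -0.0]
contact_force: [0.7, 0.0, -1.0]
width: 0.0873
grip_force: 0.0
[[0.369, 0.929, -0.0], [0.929, -0.369, 0.0], [0.0, -0.0, -1.0]]
[264.8, 165.9] 0.67 [ 0.51798526 -0.1908056   0.033     ] tool [ 0.03334707 -0.01082342  0.11548604]
```

View pics/w6.png

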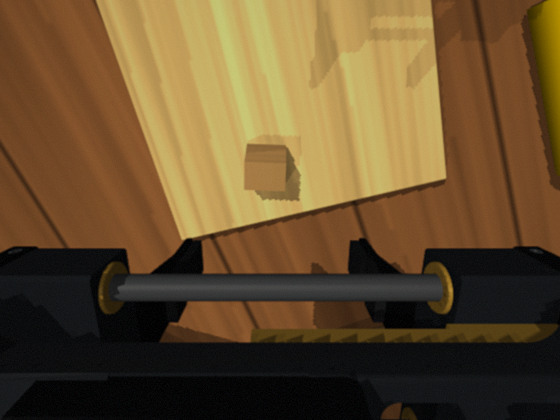

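The chock at (266,168) looks square to the tool. I'll check its offset from its edges.

```bash
python3 - <<'E'
from h import *
st=arm.read_state(); K,o,A=campose("wrist",st); M=R.from_quat(st["eef_rot"]).as_matrix()
for nm,p,z,k in(("rear",(265,190.5),.048,-22.5),("ridge",(265,163),.048,5),("base",(268,145),.018,22.5),("L",(245,175),.048,0),("R",(286,175),.048,0)):
    d=A@np.linalg.solve(K,[*p,1]); w=o+d*(z-o[2])/d[2]; t=(M.T@(w-st["ee_pos"]))*1000; print(nm,t.round(1),"centre x",round(t[0]-k,1))
E
```

```text
rear [ 11.4 -10.3 100.4] centre x 33.9
ridge [ 38.3 -10.1 100.4] centre x 33.3
base [ 52.9  -7.8 130.4] centre x 30.4
L [ 26.7 -29.5 100.4] centre x 26.7
R [ 26.7  10.  100.4] centre x 26.7
```

```bash
python3 -m creep '[[[27,-10,20,0,0,0,1],[0,0,35,0,0,0,1],[0,0,35,0,0,0,1],[0,0,20,0,0,0,1],[0,0,10,0,0,0,1],[0,0,5,0,0,0,1],[0,0,0,0,0,0,1]]]'; python3 -m creep '[[[0,0,0,0,0,0,0.3],[0,0,0,0,0,0,0.3],[0,0,0,0,0,0,0.3],[0,0,0,0,0,0,0.3],[0,0,0,0,0,0,0.3],[0,0,0,0,0,0,0.3],[0,0,0,0,0,0,0.3],[0,0,0,0,0,0,0.3],[0,0,0,0,0,0,0.3],[0,0,0,0,0,0,0.3]]]' 10
```

```text
time: 13.1
ee_pos: [0.5169, -0.1966, 0.0237]
eef_rot: [0.827, 0.562, 0.0, 0.0]
contact_force: [-0.5, -1.0, 0.2]
width: 0.0869
grip_force: 0.0
time: 14.1
ee_pos: [0.5165, -0.1967, 0.0236]
eef_rot: [0.827, 0.562, 0.0, -0.0]
contact_force: [-0.4, -0.6, 1.0]
width: 0.0396
grip_force: 9.9
```

```bash
python3 -m creep '[[[0,0,-10,0,0,0,0.3],[0,0,-15,0,0,0,0.3],[0,0,-10,0,0,-7,0.3],[0,0,0,0,0,-6.5,0.3],[20,7,0,0,0,0,0.3],[40,10,0,0,0,0,0.3],[40,10,0,0,0,0,0.3],[40,10,0,0,0,0,0.3],[40,10,0,0,0,0,0.3],[30,10,0,0,0,0,0.3],[16,0,0,0,0,0,0.3],[0,0,0,0,0,0,0.3]]]'; python3 - <<'E'
from h import *
st=arm.read_state(); print(st["width"],st["ee_pos"]); K,o,A=campose("wrist",st); M=R.from_quat(st["eef_rot"]).as_matrix()
save("wrist","w7")
E
```

```text
time: 15.3
ee_pos: [0.605, 0.0217, 0.0589]
eef_rot: [0.754, 0.657, 0.0, -0.0]
contact_force: [0.3, -0.2, -2.1]
width: 0.0394
grip_force: 9.9
0.039417545772171395 [0.60497612 0.02165735 0.05892782]
```

View pics/w7.png

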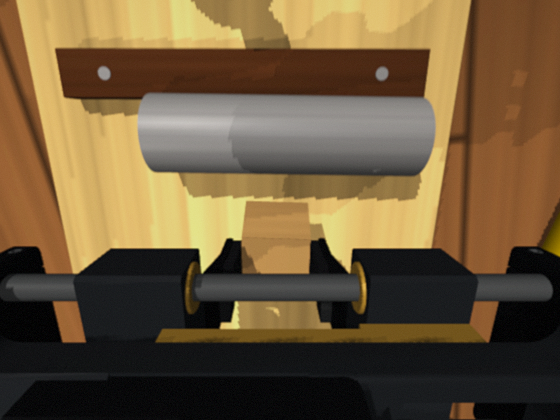

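```bash
python3 -m creep '[[[0,0,12,0,0,0,0.3],[0,0,12,0,0,0,0.3],[0,0,6,0,0,0,0.3],[0,0,3,0,0,0,0.3],[0,0,1.5,0,0,0,0.3],[0,0,0,0,0,0,0.3]]]'; python3 -m creep '[[[0,0,1,0,0,0,0.3],[0,0,0,0,0,0,0.3]]]';python3 -m creep '[[[4,0,0,0,0,0,0.3],[4,0,0,0,0,0,0.3],[3,0,0,0,0,0,0.3],[3,0,0,0,0,0,0.3],[3,0,0,0,0,0,0.3],[2,0,0,0,0,0,0.3],[0,0,0,0,0,0,0.3]]]'
```

```text
time: 15.95
ee_pos: [0.6049, 0.0184, 0.0241]
eef_rot: [0.756, 0.655, -0.0, 0.0]
contact_force: [-1.0, 0.4, -0.6]
width: 0.0401
grip_force: 9.9
time: 16.15
ee_pos: [0.6054, 0.0188, 0.0236]
eef_rot: [0.755, 0.655, 0.0, 0.0]
contact_force: [0.1, 0.1, 0.6]
width: 0.0399
grip_force: 9.9
time: 16.85
ee_pos: [0.6082, 0.0376, 0.0236]
eef_rot: [0.755, 0.655, 0.0, 0.001]
contact_force: [-0.9, -2.1, 5.6]
width: 0.0399
grip_force: 9.9
```

```bash
python3 -m creep '[[[2,0,-0.3,0,0,0,0.3],[2,0,0,0,0,0,0.3],[2,0,0,0,0,0,0.3],[0,0,0,0,0,0,0.3]]]'; for i in 1; do python3 -m creep '[[[1,0,0,0,0,0,0.3],[1,0,0,0,0,0,0.3],[0,0,0,0,0,0,0.3]]]'; done; python3 -m creep '[[[1,0,0,0,0,0,0.3],[0,0,0,0,0,0,0.3]]]'; python3 -m creep '[[[1,0,0,0,0,0,0.3],[0,0,0,0,0,0,0.3]]]'
```

```text
time: 17.25
ee_pos: [0.6087, 0.0438, 0.0236]
eef_rot: [0.755, 0.655, 0.0, 0.0]
contact_force: [0.2, -2.5, 3.8]
width: 0.0398
grip_force: 9.9
time: 17.55
ee_pos: [0.6089, 0.0455, 0.0236]
eef_rot: [0.755, 0.655, 0.0, 0.0]
contact_force: [-0.3, -2.4, 4.3]
width: 0.0396
grip_force: 9.9
time: 17.75
ee_pos: [0.609, 0.0461, 0.0237]
eef_rot: [0.755, 0.655, -0.0, 0.0]
contact_force: [0.1, -3.7, 5.8]
width: 0.0397
grip_force: 9.9
time: 17.95
ee_pos: [0.6091, 0.0464, 0.0237]
eef_rot: [0.756, 0.655, -0.0, 0.001]
contact_force: [-0.5, -4.3, 5.9]
width: 0.0396
grip_force: 9.9
```

```bash
python3 -m creep '[[[1,0,0,0,0,0,0.3],[0,0,0,0,0,0,0.3],[0,0,0,0,0,0,0.3]]]'; python3 -m creep '[[[0,0,0,0,0,0,0.4],[0,0,0,0,0,0,0.5],[0,0,0,0,0,0,0.6],[0,0,0,0,0,0,0.7],[0,0,0,0,0,0,0.7],[0,0,0,0,0,0,0.7],[0,0,0,0,0,0,0.7]]]'; python3 - <<'E'
from h import *
st=arm.read_state(); K,o,A=campose("wrist",st); M=R.from_quat(st["eef_rot"]).as_matrix()
a=save("wrist","w8");b=save("side","s8"); c=save("scene","c8")
cv2.imwrite("pics/f8.png",np.vstack([np.hstack([a[0:300,90:490],cv2.resize(b[170:270,190:323],(400,300))]),])[:,:,::-1])
E
```

```text
time: 18.25
ee_pos: [0.6092, 0.0468, 0.0237]
eef_rot: [0.756, 0.655, -0.001, 0.001]
contact_force: [-0.2, -4.9, 5.9]
width: 0.04
grip_force: 9.9
time: 18.95
ee_pos: [0.609, 0.0489, 0.0233]
eef_rot: [0.755, 0.655, -0.0, -0.0]
contact_force: [0.0, 0.1, 0.3]
width: 0.0609
grip_force: 0.0
```

View pics/f8.png

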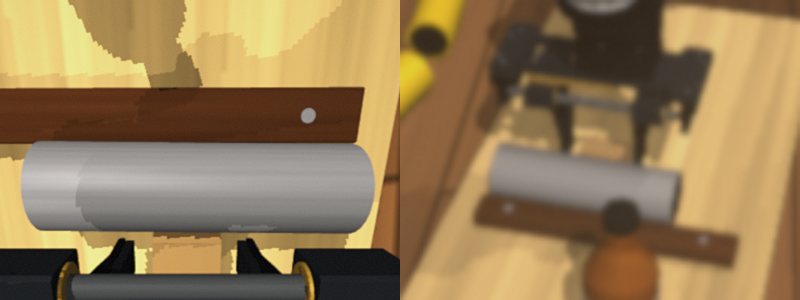

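Released; the tube is square against the batten with the chock's toe under it. I'll check it's snug with a light push from behind using shut fingers.

```bash
python3 -m creep '[[[0,0,-10,0,0,0,0.7],[0,0,-30,0,0,0,0.7],[0,0,-20,0,0,0,0.7],[-24,0,0,0,0,0,0],[-24,0,0,0,0,0,0],[0,0,0,0,0,0,0],[0,0,0,0,0,0,0],[0,0,0,0,0,0,0],[0,0,25,0,0,0,0],[0,0,25,0,0,0,0],[0,0,4,0,0,0,0],[0,0,0,0,0,0,0]]]' ; python3 -m creep '[[[3,0,0,0,0,0,0],[3,0,0,0,0,0,0],[3,0,0,0,0,0,0],[3,0,0,0,0,0,0],[2,0,0,0,0,0,0],[0,0,0,0,0,0,0]]]'; python3 -m creep '[[[2,0,0,0,0,0,0],[0,0,0,0,0,0,0]]]'; python3 -m creep '[[[1,0,0,0,0,0,0],[0,0,0,0,0,0,0]]]'
```

```text
time: 20.3
ee_pos: [0.602, 0.002, 0.0288]
eef_rot: [0.755, 0.656, -0.001, -0.001]
contact_force: [0.3, -0.6, 0.2]
width: 0.002
grip_force: 0.0
time: 20.9
ee_pos: [0.6044, 0.0156, 0.0295]
eef_rot: [0.755, 0.656, 0.0, -0.0]
contact_force: [0.0, 0.2, -1.1]
width: 0.0004
grip_force: 0.0
time: 21.1
ee_pos: [0.6046, 0.0172, 0.0294]
eef_rot: [0.755, 0.655, 0.0, -0.0]
contact_force: [0.4, -0.9, -0.3]
width: 0.0003
grip_force: 0.0
time: 21.3
ee_pos: [0.6047, 0.018, 0.0293]
eef_rot: [0.755, 0.655, 0.0, -0.0]
contact_force: [-0.3, -0.6, -0.9]
width: 0.0002
grip_force: 0.0
```

```bash
for i in 1; do python3 -m creep '[[[1,0,0,0,0,0,0],[1,0,0,0,0,0,0],[0,0,0,0,0,0,0]]]';  python3 -m creep '[[[1,0,0,0,0,0,0],[0,0,0,0,0,0,0]]]';  python3 -m creep '[[[1,0,0,0,0,0,0],[0,0,0,0,0,0,0]]]'; done
```

```text
time: 21.6
ee_pos: [0.605, 0.0202, 0.0294]
eef_rot: [0.755, 0.655, 0.0, -0.0]
contact_force: [0.7, 0.7, -0.3]
width: 0.0006
grip_force: 0.0
time: 21.8
ee_pos: [0.6052, 0.0212, 0.0294]
eef_rot: [0.755, 0.655, 0.0, -0.0]
contact_force: [0.5, -0.4, -0.9]
width: 0.0004
grip_force: 0.0
time: 22.0
ee_pos: [0.6053, 0.0221, 0.0294]
eef_rot: [0.755, 0.655, 0.0, -0.0]
contact_force: [0.3, -0.1, 0.0]
width: 0.0004
grip_force: 0.0
```

```bash
python3 -m creep '[[[1,0,0,0,0,0,0],[0,0,0,0,0,0,0]]]';  python3 -m creep '[[[1,0,0,0,0,0,0],[0,0,0,0,0,0,0]]]';  python3 -m creep '[[[1,0,0,0,0,0,0],[0,0,0,0,0,0,0]]]'
```

```text
time: 22.2
ee_pos: [0.6054, 0.0231, 0.0294]
eef_rot: [0.755, 0.655, 0.0, -0.0]
contact_force: [0.1, -0.6, -0.0]
width: 0.0005
grip_force: 0.0
time: 22.4
ee_pos: [0.6056, 0.0241, 0.0294]
eef_rot: [0.755, 0.655, 0.0, -0.0]
contact_force: [0.3, -0.7, -0.7]
width: 0.0007
grip_force: 0.0
time: 22.6
ee_pos: [0.6057, 0.0251, 0.0293]
eef_rot: [0.755, 0.655, 0.0, -0.0]
contact_force: [1.0, 0.3, -0.2]
width: 0.0004
grip_force: 0.0
```

```bash
python3 -m creep '[[[1,0,0,0,0,0,0],[0,0,0,0,0,0,0]]]';  python3 -m creep '[[[1,0,0,0,0,0,0],[0,0,0,0,0,0,0]]]';  python3 -m creep '[[[1,0,0,0,0,0,0],[0,0,0,0,0,0,0]]]'
```

```text
time: 22.8
ee_pos: [0.6058, 0.0261, 0.0293]
eef_rot: [0.755, 0.655, 0.0, -0.0]
contact_force: [0.8, -0.3, 0.2]
width: 0.0003
grip_force: 0.0
time: 23.0
ee_pos: [0.606, 0.0271, 0.0293]
eef_rot: [0.755, 0.655, 0.0, -0.0]
contact_force: [0.4, 0.2, -0.1]
width: -0.0001
grip_force: 0.0
time: 23.2
ee_pos: [0.6061, 0.028, 0.0293]
eef_rot: [0.755, 0.655, 0.0, -0.0]
contact_force: [0.3, 0.2, -0.1]
width: 0.0004
grip_force: 0.0
```

```bash
python3 - <<'E'
from h import *
st=arm.read_state(); print(st["ee_pos"])
ex=np.array([.141,.990]); ey=np.array([.990,-.141])
for n in("scene","side","wrist"):
    K,o,A=campose(n,st); imaging.snapshot(n)
    for q,z in(("chock_center",.033),("tube_center",.043)):
        for r in imaging.spot_point(n,q)[:4]:
            p=r["centre"]; d=A@np.linalg.solve(K,[p[0],p[1],1]); w=o+d*(z-o[2])/d[2]
            print(n,q,np.round(p),round(r["confidence"],2),w.round(3),"s,t",(w[:2]@ex).round(4),(w[:2]@ey).round(4))
E
```

```text
[0.60613667 0.02804484 0.02934276]
scene tube_center [229. 323.] 0.97 [ 0.83  -0.228  0.043] s,t -0.1083 0.8538
scene tube_center [306. 312.] 0.91 [ 0.865 -0.022  0.043] s,t 0.0997 0.8591
scene tube_center [314. 231.] 0.86 [0.615 0.097 0.043] s,t 0.1831 0.5953
scene tube_center [141. 195.] 0.78 [ 0.295 -0.38   0.043] s,t -0.3347 0.3457
side chock_center [257. 231.] 0.54 [0.606 0.073 0.033] s,t 0.1579 0.5897
side tube_center [206. 167.] 0.96 [ 0.814 -0.225  0.043] s,t -0.1077 0.8371
side tube_center [368. 155.] 0.9 [ 0.256 -0.361  0.043] s,t -0.3215 0.3045
side tube_center [178. 210.] 0.69 [0.846 0.014 0.043] s,t 0.1332 0.8354
side tube_center [249. 233.] 0.65 [0.626 0.095 0.043] s,t 0.1825 0.6065
wrist chock_center [278. 204.] 0.68 [0.611 0.054 0.033] s,t 0.1398 0.5974
wrist tube_center [283. 150.] 0.63 [0.619 0.088 0.043] s,t 0.174 0.6
```

```bash
python3 -m creep '[[[1,0,0,0,0,0,0],[0,0,0,0,0,0,0]]]';  python3 -m creep '[[[1,0,0,0,0,0,0],[0,0,0,0,0,0,0]]]';  python3 -m creep '[[[1,0,0,0,0,0,0],[0,0,0,0,0,0,0]]]'
```

```text
time: 23.85
ee_pos: [0.6063, 0.0291, 0.0294]
eef_rot: [0.755, 0.655, 0.0, -0.0]
contact_force: [-0.5, 0.0, 0.2]
width: 0.0005
grip_force: 0.0
time: 24.05
ee_pos: [0.6064, 0.0301, 0.0294]
eef_rot: [0.755, 0.655, 0.0, -0.0]
contact_force: [-0.1, 0.1, 0.3]
width: 0.0007
grip_force: 0.0
time: 24.25
ee_pos: [0.6066, 0.031, 0.0294]
eef_rot: [0.755, 0.655, 0.0, -0.0]
contact_force: [-0.2, -0.2, 0.2]
width: 0.0003
grip_force: 0.0
```

```bash
python3 -m creep '[[[1,0,0,0,0,0,0],[0,0,0,0,0,0,0]]]';  python3 -m creep '[[[1,0,0,0,0,0,0],[0,0,0,0,0,0,0]]]'; python3 - <<'E'
from h import *
st=arm.read_state(); K,o,A=campose("wrist",st); M=R.from_quat(st["eef_rot"]).as_matrix()
im=save("wrist","w9"); old=cv2.imread("pics/w8.png")
# where would things project
for nm,t in(("tip",(0,0,0)),("tipfront",(.004,0,0)),("chockrear top",(.1157-.1172,0,st["ee_pos"][2]-.048)),("ridge if .1382",(.1432-.1182,0,st["ee_pos"][2]-.048))):
    w=M@np.array(t)+st["ee_pos"]; c=K@(A.T@(w-o)); print(nm,(c[:2]/c[2]).round(1))
g=cv2.cvtColor(im,cv2.COLOR_RGB2HSV)
for y in range(140,300,4): print(y,im[y,278].tolist(),end="; ")
E
```

```text
time: 24.45
ee_pos: [0.6067, 0.032, 0.0294]
eef_rot: [0.755, 0.655, 0.0, -0.0]
contact_force: [-0.0, 0.2, -0.1]
width: 0.0007
grip_force: 0.0
time: 24.65
ee_pos: [0.6069, 0.033, 0.0294]
eef_rot: [0.755, 0.655, 0.0, -0.0]
contact_force: [-0.1, 0.3, 0.5]
width: 0.0005
grip_force: 0.0
tip [275.9 241. ]
tipfront [275.9 235.4]
chockrear top [275.9 255.2]
ridge if .1382 [275.9 213.4]
140 [159, 155, 151]; 144 [166, 162, 159]; 148 [166, 164, 160]; 152 [159, 154, 153]; 156 [152, 149, 146]; 160 [147, 142, 143]; 164 [134, 130, 128]; 168 [132, 127, 126]; 172 [128, 125, 123]; 176 [123, 120, 117]; 180 [113, 109, 107]; 184 [105, 101, 99]; 188 [94, 92, 89]; 192 [85, 84, 83]; 196 [69, 69, 66]; 200 [52, 49, 52]; 204 [100, 74, 42]; 208 [175, 131, 72]; 212 [182, 137, 78]; 216 [173, 128, 73]; 220 [177, 133, 75]; 224 [173, 129, 73]; 228 [173, 129, 72]; 232 [174, 130, 74]; 236 [173, 128, 73]; 240 [91, 67, 38]; 244 [17, 16, 19]; 248 [15, 15, 19]; 252 [13, 13, 16]; 256 [14, 15, 17]; 260 [15, 15, 17]; 264 [14, 16, 18]; 268 [7, 6, 13]; 272 [7, 9, 14]; 276 [53, 54, 55]; 280 [69, 70, 69]; 284 [78, 78, 79]; 288 [81, 83, 82]; 292 [73, 73, 73]; 296 [66, 68, 67];
```

```bash
python3 - <<'E'
from h import *
side=save("side","s10"); save("scene","c10")
ld=lambda f:cv2.imread(f"pics/{f}.png")
def tube(f,roi):
    im=ld(f); h=cv2.cvtColor(im,cv2.COLOR_BGR2HSV); x,y,w,hh=roi
    m=np.zeros(h.shape[:2],np.uint8); m[y:y+hh,x:x+w]=((h[...,1]<60)&(h[...,2]>60))[y:y+hh,x:x+w]
    k,l,s,c=cv2.connectedComponentsWithStats(m); i=1+np.argmax(s[1:,4]); return s[i].tolist(),c[i].round(2)
for f in("s4","s8","s10"): print(f,tube(f,(210,215,85,45)))
for f in("c8","c10"): print(f,tube(f,(290,195,50,65)))
for f in("w4","w5","w7","w8","w9"): print(f,tube(f,(100,40,400,200)))
# fixed-camera shift near tube
for a,b,roi in(("s4","s10",(222,218,60,35)),("s8","s10",(222,218,60,35)),("c8","c10",(295,200,35,55))):
    x,y,w,h=roi; A=ld(a)[y:y+h,x:x+w].astype(int); B=ld(b)[y:y+h,x:x+w].astype(int); print(a,b,np.abs(A-B).mean().round(2),np.abs(A-B).max(2).__gt__(25).sum())
K,o,A=campose("side")
for s in(.172,.177,.183):
    w=np.array([*(s*np.array([.141,.99])+.60*np.array([.99,-.141])),.043]); c=K@(A.T@(w-o)); print("side proj",s,(c[:2]/c[2]).round(1))
E
```

```text
s4 ([220, 219, 63, 25, 986], array([250.35, 230.24]))
s8 ([220, 219, 63, 25, 986], array([250.55, 230.17]))
s10 ([220, 219, 63, 25, 969], array([250.43, 230.24]))
c8 ([309, 208, 17, 46, 293], array([315.89, 235.26]))
c10 ([305, 207, 21, 47, 443], array([314.61, 232.13]))
w4 ([137, 155, 328, 85, 26364], array([299.46, 196.77]))
w5 ([124, 51, 367, 95, 30404], array([303.86,  93.9 ]))
w7 ([138, 93, 297, 80, 22045], array([284.04, 132.31]))
w8 ([111, 141, 354, 92, 30641], array([286.74, 186.47]))
w9 ([112, 110, 351, 92, 29790], array([285.63, 154.75]))
s4 s10 6.59 197
s8 s10 5.2 132
c8 c10 17.09 400
side proj 0.172 [252.5 230.7]
side proj 0.177 [252.  231.9]
side proj 0.183 [251.4 233.3]
```

```bash
python3 - <<'E'
from h import *
for f,y0,y1 in(("w9",190,262),("w8",226,270)):
    im=cv2.imread(f"pics/{f}.png"); h=cv2.cvtColor(im,cv2.COLOR_BGR2HSV)
    print(f)
    for y in range(y0,y1,4):
        print(y,"".join("#" if h[y,x,2]<60 else "T" if h[y,x,1]<60 else "." if h[y,x,2]>205 else "abcdefghij"[int(h[y,x,2]-60)//15] for x in range(180,380,3)))
for p in((278,220),(215,215),(340,215)): print(cv2.imread("pics/w9.png")[p[1],p[0]])
print(cv2.imread("pics/w7.png")[[215,250],276], cv2.imread("pics/w6.png")[[155,178],265])
E
```

```text
w9
190 TTTTTTTTTTTTTTTTTTTTTTTTTTTTTTTTTTTTTTTTTTTTTTTTTTTTTTTTTTTTTTTTTTT
194 TTTTTTTTTTTTTTTTTTTTTTTTTTTTTTTTTTTTTTTTTTTTTTTTTTTTTTTTTTTTTTTTTTT
198 TTTTTTT#####T####T#########TTTTTT#TTTTTTTTTTTTTTTTTTTTTTTTTTTTTTTTT
202 hhhhhhhhhggggghhhggggecccccbccbcbbcbbbbbbbbcdcccdcddcdccdccccccbbbb
206 hhhhhhhgggghghhhhhhhhdccedccccccccdccccccccceefeffffffghhhhgggggggg
210 hhhhhhhhggghghhhhhhhhiiiiiiiiiiiiiihiiiiiiiheeeefffffhhhhhhgggggggg
214 hhhhhhhhggggghhhhhhhhhhhhhhhhhhhhghhhhhhhgggeefeefffghhhhhhgggggggf
218 hhhhhhhghgggghhhhhhhhhhhhhhhhhhhhhhhhhhhhhhheefeeefhhhhhhhggggggggf
222 .hiii...ggghh...hhhiihhhhiiijjjjihhhhhhhhhhheeeefhhhiiihhhggghhggff
226 .....................iijijjjjjjhhhhhhhhhhhhheef....................
230 .....................ijjjjjijihhhhhhhhhhhhhgefhj...................
234 .....................jjjjjijhhhhhhhhhhhhhhhhgghg...................
238 .....................jjjjjjcbfhhhhhcaehhhhhhghhh...................
242 ......................jjjji#####a#####hhhhhhgghj...................
246 ......................jjjjh###########eehhhhghh....................
250 #############
[... 397 characters left out ...]
ffffgfiiiiihhhhhhhhg
238 iiiiiihhhhbahiiiiiiiijj.jjeiiijjjjjfeiiiijjiffffffggcafiiihhhhhhggg
242 iiiiiiihh######iiiiiijjjjjjijjjjjjjjijijiijjfffff######fiihhhhhgggg
246 .iiiiii.b######.iiiiiiiii.jiiijjj.jiiiijjj.jffffga######hhhhhhghggg
250 ........#######....j.iij..........j..j.j..j.fff..b#######......j...
254 .......########....iii..............j..j...jffh..a#######e.........
258 .....g#########i...ii................j..jjjjghhh.##########........
262 ....###########h...ii............j...jjjj..jhhhh.###########g......
266 ..h############h...ji................jj.j.jjhhhj.#############.....
[ 75 133 177]
[ 75 131 164]
[ 83 143 176]
[[ 76 134 178]
 [ 80 142 188]] [[ 61 109 149]
 [ 68 121 163]]
```

```bash
python3 -m creep '[[[0,0,-10,0,0,0,0],[-10,0,-30,0,0,0,0],[-40,0,-40,0,0,0,0],[-25,0,-20,0,0,0,0],[0,0,0,0,0,0,0],[0,0,0,0,0,0,0]]]'; python3 - <<'E'
from h import *
st=arm.read_state(); K,o,A=campose("wrist",st); M=R.from_quat(st["eef_rot"]).as_matrix(); im=save("wrist","w11")
h=cv2.cvtColor(im,cv2.COLOR_RGB2HSV)
for q in("chock_center","tube_center"):
    for r in imaging.find_in("wrist",q)[:3]: print(q,r)
for y in range(90,240,3): print(y,"".join("#" if h[y,x,2]<60 else "T" if h[y,x,1]<60 else "." if h[y,x,2]>205 else "abcdefghij"[int(h[y,x,2]-60)//15] for x in range(220,350,2)))
ex=np.array([.141,.99,0])
for z in(.018,.048): print(z,[( y,round(float((lambda d:(o+d*(z-o[2])/d[2])@ex)(A@np.linalg.solve(K,[278,y,1]))),4)) for y in range(90,240,15)])
E
```

```text
time: 25.4
ee_pos: [0.5971, -0.0369, 0.1255]
eef_rot: [0.756, 0.655, 0.001, 0.0]
contact_force: [0.1, -0.0, -0.4]
width: 0.0001
grip_force: 0.0
chock_center {'extent': [250.2, 89.4, 53.0, 43.1], 'confidence': 0.64}
tube_center {'extent': [165.7, 19.9, 232.7, 69.9], 'confidence': 0.95}
tube_center {'extent': [468.6, 261.4, 37.2, 79.8], 'confidence': 0.91}
tube_center {'extent': [478.9, 29.3, 81.1, 200.4], 'confidence': 0.88}
90 feeeeeffffffffffcbbbbbbbbbbbaabaababababccccccccccceeeeeddddbbbbb
93 eeeeeeffffffffffcbbbbbbbbabbbbbbaabbbabbcdddddddddeffffffeedccccc
96 eeeeeeffffffffffgggggfgggggggggffgffgggfdcddddddddeffffffeedccccc
99 feeeefffffffffffhhhghhhhhhhghgggggggggggdcddddddddfffffffeeddcccc
102 feeefeffffffffffhhhhhhhhhggggggghgggggggdcddddddddeffffffeeddcccc
105 eeeeeeffffffffffhhhghhhhhhghghggggggggggdcddddddddeffffefeedccccd
108 eeeeeeefffffffffghhhhhhhhghhggggggggggggdcddddddddeffffffeeeeedee
111 ffeeeeffffffffffhhhhhhhhhggghghhggggggggdcddddddddfffffffeeeeeeee
114 efeeeeffffffffffhhhhhhhhhhhghghggggggghgdcddddddeffffffffeeeeeeee
117 heeeffghihffffgghhhhhhhhghhggggghgggggggdc
[... 2432 characters left out ...]
jjjjjjjjjjjjjjiiijjjjjjjjjjjjjjjjjjjjjiii
225 jjjjjjjjjjjjjjjjjjjjjjjjjjjjjjjjjjjjjjiiijjjjjjjjjjjjjjjjjjjjjiij
228 jjjjjjjjjjjjjjjjjjjjjjjjjjjjjjjjjjjjjjjiijjjjjjjjjjjjjjjjjjjjjiij
231 jjjjjjjjjjjjjjjjjjjjjjjjjjjjjjjjjjjjjjiiijjjjjjjjjjjjjjjjjjjjjiij
234 jjjjjjjjjjjjjjjjjjjjjjjjjjjjjjjjjjjjjjiiijjjjjjjjjjjjjjjjjjjjiiij
237 jjjjjjjjjjjjjjjjjjjjjhhijjjjjjjjjhhijjiiijjjjjjjjjjjjjjjjjjjjiiij
0.018 [(90, 0.1518), (105, 0.1388), (120, 0.1254), (135, 0.1117), (150, 0.0977), (165, 0.0832), (180, 0.0683), (195, 0.053), (210, 0.0373), (225, 0.021)]
0.048 [(90, 0.1488), (105, 0.1372), (120, 0.1252), (135, 0.1129), (150, 0.1003), (165, 0.0873), (180, 0.074), (195, 0.0603), (210, 0.0461), (225, 0.0316)]
```

```bash
python3 - <<'E'
from h import *
c=imaging.camera_info("wrist"); K=np.array(c["mtx"]); Mt=np.array(c["mount"]); print(Mt.round(4).tolist())
Rt=np.array([[.141,.99,0],[.99,-.141,0],[0,0,-1]]); ex=np.array([.141,.99,0])
def s(tcp,row,z,col=278):
    T=np.eye(4);T[:3,:3]=Rt;T[:3,3]=tcp;T=T@Mt;d=T[:3,:3]@np.linalg.solve(K,[col,row,1]);o=T[:3,3];return (o+d*(z-o[2])/d[2])@ex, o, d
for f,tcp,lo,hi in(("w8",(.609,.0489,.0233),225,246),("w9",(.6069,.033,.0294),194,214),("w11",(.5971,-.0369,.1255),80,104)):
    h=cv2.cvtColor(cv2.imread(f"pics/{f}.png"),cv2.COLOR_BGR2HSV)
    v=h[lo:hi,262:292,2].mean(1); sa=h[lo:hi,262:292,1].mean(1)
    rb=lo+np.argmax(np.diff(sa)); rr=lo+np.argmax(np.diff(v))
    # tube axis from lower silhouette ray tangent to cylinder r=25 at z=.043, in (s,z)
    _,o,d=s(tcp,rb+.5,.043); ds,dz=d@ex,d[2]; n=np.array([-dz,ds]); n/=np.linalg.norm(n)
    # axis at distance .025 on +s side
    n=n if n[0]>0 else -n; os=o@ex; sa_=os+(.025+0)/n[0]-(n[1]*(.043-o[2]))/n[0]
    r=s(tcp,rr+.5,.048)[0]; print(f,"tube row",rb,"axis s",round(sa_,4),"ridge row",rr,"centre s",round(r-.005,4),"diff",round(sa_-r+.005,4))
E
```

```text
[[-0.0003, -0.9607, -0.2777, 0.076], [1.0, -0.0003, 0.0002, -0.0004], [-0.0003, -0.2777, 0.9607, -0.1831], [0.0, 0.0, 0.0, 1.0]]
w8 tube row 231 axis s 0.1752 ridge row 236 centre s 0.1423 diff 0.0329
w9 tube row 201 axis s 0.1749 ridge row 207 centre s 0.1418 diff 0.0331
w11 tube row 88 axis s 0.1755 ridge row 94 centre s 0.1403 diff 0.0352
```

```bash
python3 - <<'E'
from cell import arm
print(arm.read_state()["time"],arm.finish_job())
E
```

```text
the job is handed in; nothing more can be done
25.55 None
```

I handed the job in at 25.6 s: the tube was pressed home against the batten at about 6 N and the chock released snug behind it. A light check push from behind never registered contact, so I'm relying on the slide-up force and the camera measurements for the snug fit; no other bench item was handled.

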